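# Find the heavy side of a party prize wheel

## Robot

A 6-joint arm with a two-finger parallel gripper is mounted at the origin on the work surface. World frame = base frame: x ahead of the robot, y to its left, z up, the work surface at z = 0. Lengths are in m, angles in degrees, forces in N, time in s.
With the tool pointing down it reaches from about 0.3 to 0.75 m from the base axis. Payload 8.5 kg.
Tool frame: the origin (TCP) lies midway between the tips of the shut fingers; the grasp point (between the pads) lies 19 mm behind it (env.tcp_to_grasp is the z of the grasp point in the tool frame, in m); z points along the fingers, y is the line along which they close (so a half turn about z gives the same grasp; the last joint's range is limited). The gripper opens to 85 mm and grips with 20 to 120 N. Pads are 22 mm wide; open, the fingers measure 114 mm over their backs; the gripper's body (76 mm by 85 mm) begins 54 mm behind the grasp point. The pads swing forward as they close: fully open they stand 13 mm farther back than shut.
Start: joints at [57.909, 21.807, 74.336, -0, 83.858, -12.336], TCP at [0.186, 0.518, 0.231] pointing down, gripper open.
Joint ranges: [-178.18, 178.18], [-50.72, 133.34], [12.68, 142.11], [-81.47, 261.47], [9.98, 163.14], [-165.26, 165.26]. Speed limits (degrees/s): [136.94, 136.94, 180, 180, 180, 180].

## Interface

Orientations are given as a 3x3 rotation matrix whose columns are the frame's x, y, z axes.
In Python, from rig import env, imaging, job, models gives the robot as it stands. The module is installed in compiled form; this text tells all that it offers.
- The arm moves only by the tool jog_arm, never from a script. Its argument "plan" is text: rows parted by semicolons, each of 7 numbers parted by spaces: the turn, a rotation vector about the tool's x, y, z in degrees, then the shift along the tool's x, y, z in cm, then the closure in counts, from 0 (fully open) to 255 (shut). In form: rx ry rz x y z claw; .... A call has 1 to 10 rows; each row shifts and turns the commanded pose from where the row before left it, along the tool's axes as they then stand; what a row does not reach is not made up. A row lasts 1/12 s, in which the tool goes at most 41.7 mm and 7.16 degrees, less where a joint would pass 70% of its speed; a pose out of reach is approached as far as the arm can. A call with a gripper value outside its range is refused whole. The fingers move at their own pace and stop on an object; "grip_force" is the grip in N (left out, the last holds). Time passes only in rows, so rows that do not move let the fingers close. It gives the time, the measured TCP pose, the force, the opening and the grip force at its end, in the units of the state.
- env.observe(): the state, without advancing time (a new reading comes with each control period).
- imaging.get_image(name): name is "side" or "top"; returns a dict with "pixels" (420x560x3 uint8, red, green, blue), "depth" (420x560 float32, m along the optical axis (not along the pixel's ray), 0 where there is no reading), "fov_y" (degrees; the focal length in pixels is half the picture's height over the tangent of half this angle, whatever the lens; pixels are square), "cx", "cy" (the principal point, pixels), "distortion" ([k1, k2, p1, p2, k3] as OpenCV has them; the pictures are not rectified), "world_from_camera" (4x4, takes a point from camera to world coordinates). Camera axes: x right, y down, z forward; pixel columns grow to the right and rows downward; lengths in m; the calibration is good to about 2 mm. A picture is of the moment at which its call begins.
- job.close_job(): hands the job in; it is judged then, once.
Trained networks look in the newest picture that a camera, given by its name, has taken for a name from the list of things; names that differ only in an ending like _2 or _b are one class to them, and where a whole thing is asked for, a point or a joint stands for the part that bears it (a point fixed in the world has none). Each returns a list of dicts, best first, with "confidence" (0 to 1); they miss things now and then, are a little off and sometimes report something else, mostly with a low value. They report only what shows in the picture. A call takes as long as a camera call. They do not tell look-alikes from the thing itself.
- models.outline_of(camera, query): "region" (420x560 bool, what is visible of it) and "bbox" ([centre column, centre row, width, height] in pixels, round what is visible of it).
- models.tip_of(camera, query): "at" ([column, row] in pixels: a listed point, or the origin of a listed thing).
The state is a dict: "time_s": time; "q": joint angles; "qvel": joint speeds; "joint_efforts": joint torques, N m; "position": TCP position; "tool_rot": TCP orientation; "ft_force": force on the tool from outside, world axes, zero at the start; "wrist_torque": the same for the moment, N m; "grip_width": finger opening in m; "gripper_force": force on a finger pad.
Only numpy, scipy, OpenCV 4.12 (cv2) and the standard library are available. Lean on these libraries where they do the work, as an engineer would, in place of code of your own. Each camera call takes 0.05 s, during which the arm holds its last target. There are 200 camera calls.

## Task

Steady the prize wheel's stand: thread the large steel ring and then the small brass ring onto the post on its foot, each fully home. Then turn the wheel by hand to find which side is heavy, for it is hidden and differs every time, and finish still gripping the wheel motionless, its heavy side pointing straight down, so that a helper can stick a counterweight on top: do not let go. Leave the other things on the table where they are.

Things in the scene. Friction and masses are not known exactly. Their poses are not given: they have to be found in the camera images.
- stand: Blue stand of the prize wheel; it stays where it is. Origin: on the table under the middle of the wheel; x lies along the wheel's axle, z up. Foot plate 20 mm thick, from x -55 to 55 mm and y -255 to 115 mm. One upright 16 x 50 mm at x -35 mm rises behind the wheel to 175 mm above the table, so that the upper third of the wheel is free on both faces.
- post_foot (a point): Where the ballast post leaves the top of the foot plate (20 mm above the table), on the post's axis, 210 mm from the wheel's axle along the stand's -y. Steel post 18 mm thick, 51 mm tall, tip tapered to 10 mm over its last 6 mm. Axes as the stand's.
- post_tip (a point): Tip of the ballast post, 51 mm above post_foot.
- ring_large: Large steel ballast ring lying flat: 60 mm outside, 23 mm hole, 16 mm high, 0.28 kg. Origin: centre of its underside. Home: resting on the foot plate round the post.
- ring_small: Small brass ballast ring lying flat: 44 mm outside, 23 mm hole, 16 mm high, 0.14 kg. Origin: centre of its underside. Home: resting on the large ring round the post.
- wheel_axle (a point): Centre of the prize wheel, on its level axle (along the stand's x), 150 mm above the table. The wheel is an upright plain wooden disc 200 mm in diameter and 20 mm thick (x -10 to 10 mm), 0.45 kg. A lead plug (0.19 to 0.30 kg) is hidden inside it, 72 mm from the axle, at a place round the wheel that differs every time and does not shift: its heavy side.
- prize_wheel (a joint): Angle of the wheel in rad, endless: 0 with the red mark on top, growing as the wheel turns about the stand's +x (its top then moves to the stand's -y). Unrelated to the plug. Bearing drag 0.07 N m (plus 0.05 per rad/s); plug's pull 0.13 to 0.22 N m when level with the axle: let go, the wheel creeps down and stops 18 to 32 degrees short, or sticks with the heavy side near the top.
- wheel_mark (a point): Middle of the red mark on the rim, 100 mm from the axle. Eight coloured dots on each face and patches on the rim, 45 degrees apart; the red one is the largest. They are only for seeing the angle.
- low_point (a point): Fixed point of the stand's frame, 72 mm straight below the axle: where the middle of the hidden plug must be at the end.
- score_pad: Bystander: paper pad 100 x 140 x 12 mm, origin under its centre.
- soda_bottle: Bystander: amber glass bottle, 60 mm across, 190 mm tall, origin under its centre.
- red_tumbler: Bystander: red tumbler, 66 mm across, 100 mm tall, origin under its centre.
- white_tumbler: Bystander: white tumbler, 66 mm across, 100 mm tall, origin under its centre.
- mint_tin: Bystander: round green tin, 66 mm across, 26 mm tall, origin under its centre.
- domino_box: Bystander: dark wooden box 50 x 100 x 28 mm, origin under its centre.
- table_bell: Bystander: brass bell, 60 mm across, 65 mm tall, origin under its centre.
Not all that is in view belongs to the job. Of the things shaped like the ring_large, the steel one is meant. Of the things shaped like the ring_small, the brass one is meant.

How it is judged (in metres and radians):
On the way, in this order (a step that is already met when the one before it is completed fails the run):
1. the large ring is home on the foot plate round the post (horizontal distance between ring_large and post_foot below 0.004 m and z of ring_large in the frame of post_foot between -0.003 and 0.003 m and angle between ring_large's own z axis and vertical below 0.1 rad), for 0.2 s.
2. the small ring is home round the post on the large ring (all of step 1 and horizontal distance between ring_small and post_foot below 0.004 m and z of ring_small in the frame of post_foot between 0.013 and 0.019 m and angle between ring_small's own z axis and vertical below 0.1 rad), for 0.2 s.
3. the wheel is being turned by the fingers (faster than 0.1 rad/s) ((velocity of joint prize_wheel above 0.1 rad/s or velocity of joint prize_wheel below -0.1 rad/s) and contact force between the fingers and prize_wheel above 0.3 N), for 0.15 s.
At the end, for the whole second after the job is handed in: Both rings are home round the post (within 4 mm sideways and 3 mm in height, flat), the large one below; the hidden plug is within 13.8 mm of the low point, that is, the heavy side is within 11 degrees of straight down; the fingers still grip the wheel (over 1.5 N) and it stands still (all of step 2 and distance between heavy_plug and low_point below 0.0138 m and contact force between the fingers and prize_wheel above 1.5 N and velocity of joint prize_wheel between -0.1 and 0.1 rad/s); the arm keeps its last pose, push and grip.
It fails at once if a bystander is pushed more than 30 mm or tipped (distance of any of score_pad, soda_bottle, red_tumbler, white_tumbler, mint_tin, domino_box, table_bell from where it was at the start of the episode above 0.03 m or angle between any of score_pad, soda_bottle, red_tumbler, white_tumbler, mint_tin, domino_box, table_bell's own z axis and vertical above 0.5 rad).
It also fails if it takes over 72 s, if anything falls off the work surface, if the arm or the gripper's body presses on something with over 40 N, if the wrist force passes 120 N, or if a joint passes its speed limit or range.

## Working session

There is one attempt and no reset: what is moved stays moved. The work goes in short steps, Python scripts to look and compute and a tool call to move; the robot and the scene stay as the last step left them, time stands still between calls to the robot, and variables do not carry over. Pictures are saved under pics/ and viewed, at most 10 in all, crops included, and the job is handed in when it is done.

Besides the shell and the picture viewer there is one more tool, called after "Call:" by a JSON object that holds its "api" and its "payload". jog_arm: Moves the arm, as the interface text tells. Its arguments: {"type":"object","properties":{"plan":{"type":"string"},"grip_force":{"type":"number"}},"required":["plan"]}

```bash
mkdir -p pics
cat > h.py <<'E'
import numpy as np, cv2
from rig import env, imaging, job, models
def K(im):
    f=im["pixels"].shape[0]/2/np.tan(np.radians(im["fov_y"])/2)
    return np.array([[f,0,im["cx"]],[0,f,im["cy"]],[0,0,1.]])
def ray(im,uv):
    n=cv2.undistortPoints(np.array([[uv]],float),K(im),np.array(im["distortion"],float))[0,0]
    T=np.array(im["world_from_camera"]); return T[:3,3],T[:3,:3]@np.array([n[0],n[1],1.])
def atz(im,uv,z):
    o,d=ray(im,uv); return o+d*(z-o[2])/d[2]
def dep(im,uv):
    o,d=ray(im,uv); return o+d*im["depth"][int(round(uv[1])),int(round(uv[0]))]
def tri(a,ua,b,ub):
    o1,d1=ray(a,ua);o2,d2=ray(b,ub)
    s=np.linalg.lstsq(np.c_[d1,-d2],o2-o1,rcond=None)[0]
    p,q=o1+s[0]*d1,o2+s[1]*d2; return (p+q)/2,np.linalg.norm(p-q)
def proj(im,p):
    T=np.linalg.inv(np.array(im["world_from_camera"]))
    return cv2.projectPoints(np.array([p],float),cv2.Rodrigues(T[:3,:3])[0],T[:3,3],K(im),np.array(im["distortion"],float))[0][0,0]
def cloud(im,mask):
    v,u=np.nonzero(mask&(im["depth"]>0))
    n=cv2.undistortPoints(np.c_[u,v].astype(float)[:,None],K(im),np.array(im["distortion"],float))[:,0]
    d=im["depth"][v,u][:,None]; T=np.array(im["world_from_camera"])
    return (np.c_[n,np.ones(len(n))]*d)@T[:3,:3].T+T[:3,3]
def save(im,n): cv2.imwrite("pics/"+n,im["pixels"][:,:,::-1])
E
python3 - <<'E'
from h import *
np.set_printoptions(precision=4,suppress=True)
s=env.observe(); print(s["time_s"],s["position"],s["tool_rot"],env.tcp_to_grasp,s["grip_width"])
a=imaging.get_image("side");b=imaging.get_image("top")
cv2.imwrite("pics/a.png",np.hstack([a["pixels"],b["pixels"]])[:,:,::-1][:, :]) if 0 else (save(a,"side.png"),save(b,"top.png"))
for n,i in(("side",a),("top",b)): print(n,i["fov_y"],np.array(i["world_from_camera"]))
for q in ["ring_large","ring_small","post_foot","post_tip","wheel_axle","wheel_mark","stand","score_pad","soda_bottle","red_tumbler","white_tumbler","mint_tin","domino_box","table_bell"]:
    for n,i in(("side",a),("top",b)):
        for r in models.tip_of(n,q)[:3]:
            print(q,n,round(r["confidence"],2),np.round(r["at"],1),"z0",atz(i,r["at"],0)[:2],"dep",dep(i,r["at"]))
E
```

```text
0.0 [0.1858 0.5174 0.2307] [[-0.9411  0.338  -0.0007]
 [ 0.338   0.9411 -0.0013]
 [ 0.0003 -0.0014 -1.    ]] -0.0187 0.0856121033865355
side 46.44512468691345 [[ 0.9553 -0.1507  0.2545  0.1842]
 [-0.2951 -0.5412  0.7874 -1.1972]
 [ 0.0191 -0.8273 -0.5614  1.0385]
 [ 0.      0.      0.      1.    ]]
top 51.320800790143394 [[-0.0066 -0.9872  0.1593  0.3667]
 [-0.9999  0.0043 -0.0145  0.0263]
 [ 0.0136 -0.1593 -0.9871  1.3459]
 [ 0.      0.      0.      1.    ]]
ring_large side 0.8 [236.2 369.2] z0 [ 0.3433 -0.3923] dep [ 0.3436 -0.3908 -0.0019]
ring_large side 0.61 [207.9 201.2] z0 [0.4189 0.4127] dep [0.4134 0.3751 0.0243]
ring_large side 0.54 [259.2 338.1] z0 [ 0.4273 -0.3095] dep [ 0.4236 -0.3231  0.0159]
ring_large top 0.59 [417.8 293. ] z0 [ 0.3438 -0.4023] dep [ 0.3438 -0.4015  0.0024]
ring_large top 0.5 [388.6 262.7] z0 [ 0.4357 -0.3179] dep [ 0.4357 -0.318  -0.0005]
ring_large top 0.49 [381.2 301.7] z0 [ 0.3184 -0.29  ] dep [ 0.3183 -0.2906 -0.0027]
ring_small side 0.71 [291.6 359. ] z0 [ 0.4901 -0.4015] dep [ 0.4846 -0.4158  0.0186]
ring_small side 0.55 [309.  325.4] z0 [ 0.57
[... 2058 characters left out ...]
5 0.4042] dep [0.4203 0.3712 0.1177]
mint_tin side 0.67 [222.7 292.7] z0 [ 0.3682 -0.1065] dep [ 0.364  -0.1314  0.0237]
mint_tin top 0.95 [323.7 283.1] z0 [ 0.3749 -0.1171] dep [ 0.3747 -0.1145  0.0249]
domino_box side 0.66 [338.4 255.9] z0 [ 0.7778 -0.0391] dep [ 0.76   -0.0738  0.0311]
domino_box top 0.8 [303.7 155.7] z0 [ 0.7768 -0.0619] dep [ 0.7678 -0.06    0.0297]
domino_box top 0.46 [276.1 213.8] z0 [0.5894 0.0269] dep [0.5607 0.0268 0.1731]
table_bell side 0.54 [321.6 224.5] z0 [0.7901 0.1462] dep [0.777  0.1173 0.0224]
table_bell side 0.41 [225.2 294.5] z0 [ 0.3739 -0.1163] dep [ 0.369  -0.1437  0.0264]
table_bell top 0.82 [246.7 153.8] z0 [0.7835 0.1197] dep [0.7752 0.1179 0.0269]
```

View pics/side.png

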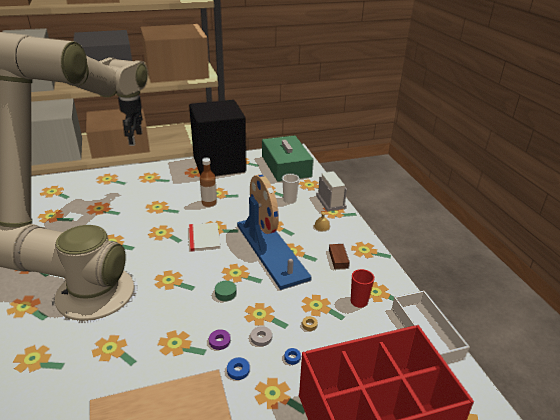

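View pics/top.png

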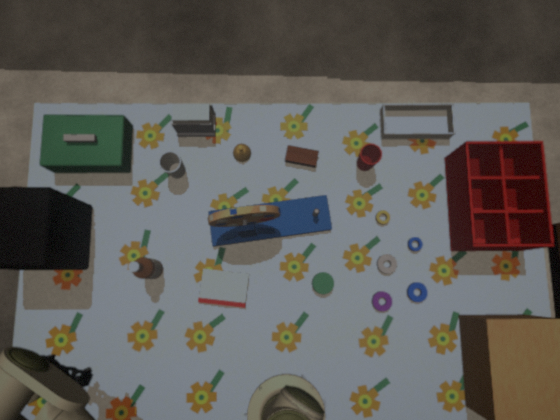

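Candidates: large rings at side pixels purple (220,339), grey (261,336) and blue (238,369). Small rings are yellow (310,324) and blue (292,356). The grey one fits steel and the yellow one fits brass. I'll confirm with a crop and fit the poses.

```bash
cat > m.py <<'E'
from h import *
np.set_printoptions(precision=4,suppress=True)
a=imaging.get_image("side");b=imaging.get_image("top")
cr=lambda im,x,y,w,h,s:cv2.resize(im["pixels"][y:y+h,x:x+w,::-1],None,fx=s,fy=s,interpolation=cv2.INTER_CUBIC)
P=np.zeros((600,800,3),np.uint8)
c=cr(a,200,310,125,75,3.2);P[:c.shape[0],:c.shape[1]]=c
c=cr(b,355,200,80,115,2.6);P[:c.shape[0],410:410+c.shape[1]]=c
c=cr(a,235,165,60,75,4);P[300:300+c.shape[0],:c.shape[1]]=c
c=cr(b,200,190,140,60,3.4);P[320:320+c.shape[0],300:300+c.shape[1]]=c
cv2.imwrite("pics/crop.png",P)
for q in ["ring_large","ring_small"]:
    R={}
    for n,i in(("side",a),("top",b)):
        for r in models.outline_of(n,q):
            m=r["region"]; c=cloud(i,m); col=i["pixels"][m].mean(0)
            if r["confidence"]<.25: continue
            v,u=np.nonzero(m); e=cv2.minEnclosingCircle(c[:,:2].astype(np.float32))
            print(q,n,round(r["confidence"],2),np.round(r["bbox"],1),m.sum(),"rgb",col.round(),"circ",np.round(e[0],4),round(e[1],4),"ztop",np.percentile(c[:,2],[20,50,80]))
# foot plate: blue mask, height .02
hsv=cv2.cvtColor(b["pixels"],cv2.COLOR_RGB2HSV)
for n,i in(("side",a),("top",b)):
    r=models.outline_of(n,"stand")[0]
    hsv=cv2.cvtColor(i["pixels"],cv2.COLOR_RGB2HSV)
    m=(hsv[...,0]>98)&(hsv[...,0]<125)&(hsv[...,1]>130)
    m&=cv2.dilate(r["region"].astype(np.uint8),np.ones((9,9)))>0
    v,u=np.nonzero(m)
    w=np.array([atz(i,(x,y),.02)[:2] for x,y in zip(u,v)])
    d=cloud(i,m); k=abs(d[:,2]-.02)<.008
    print(n,m.sum(),k.sum(),np.median(d[k][:,2]),"depth rect",cv2.minAreaRect(d[k][:,:2].astype(np.float32)))
    np.save(f"foot_{n}.npy",d)
E
python3 m.py
```

```text
ring_large side 0.92 [262.8 335.7  24.1  20. ] 334 rgb [147. 136. 130.] circ [ 0.435  -0.3043] 0.0381 ztop [0.01   0.0152 0.0173]
ring_large side 0.78 [238.3 367.4  24.8  18.3] 415 rgb [ 53.  87. 143.] circ [ 0.3458 -0.3969] 0.0321 ztop [0.0108 0.0157 0.0176]
ring_large side 0.54 [221.2 339.4  20.9  23.3] 334 rgb [117.  63. 123.] circ [ 0.3275 -0.286 ] 0.038 ztop [0.0122 0.0156 0.0176]
ring_large top 0.78 [387.4 264.4  20.5  20.7] 295 rgb [112. 108. 105.] circ [ 0.4334 -0.3074] 0.0303 ztop [0.0125 0.0158 0.0179]
ring_large top 0.65 [418.1 292.5  21.9  16.7] 309 rgb [ 55.  74. 114.] circ [ 0.3475 -0.3958] 0.0315 ztop [0.0123 0.0153 0.0174]
ring_large top 0.62 [380.6 302.9  20.2  19.1] 283 rgb [ 90.  61. 100.] circ [ 0.3219 -0.288 ] 0.0298 ztop [0.0134 0.016  0.0181]
ring_small side 0.71 [290.1 354.2  17.3  17. ] 287 rgb [ 79. 100. 137.] circ [ 0.495  -0.3917] 0.0328 ztop [0.0008 0.0115 0.0163]
ring_small side 0.6 [310.  324.1  18.2  16. ] 169 rgb [151. 121.  70.] circ [ 0.5773 -0.3055] 0.0233 ztop [0.0082 0.0137 0.0168]
side 2321 1669 0.01965726984155336 depth rect ((0.5657473802566528, 0.03872811794281006), (0.10992278158664703, 0.36818552017211914), 7.751097679138184)
top 1800 1774 0.02025231139587713 depth rect ((0.5678102970123291, 0.046361759305000305), (0.10463318228721619, 0.3593146800994873), 7.403599739074707)
```

View pics/crop.png

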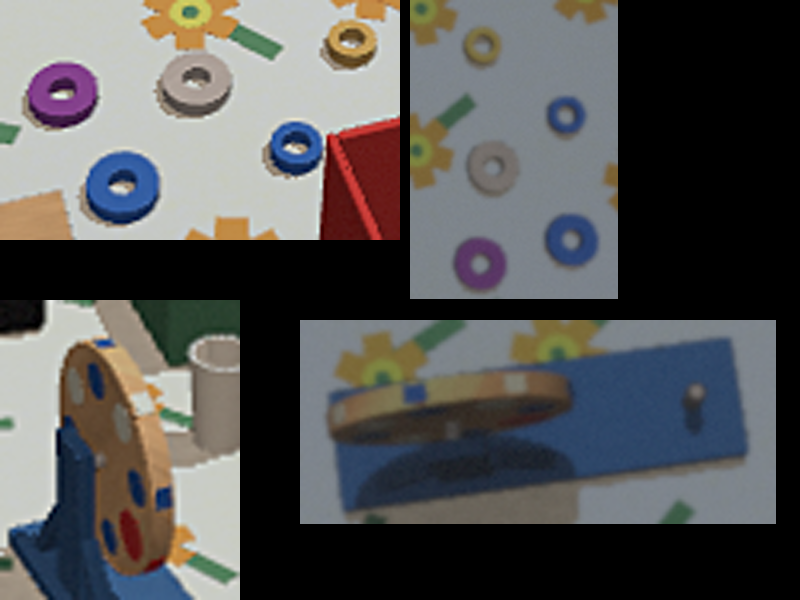

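The crop shows the grey steel ring at side (262,336) and the brass one at (310,324), so they are the ones meant. The red mark is low on the wheel at about side (267,231). Next I'll refine the poses by silhouette.

```bash
cat >> h.py <<'E'
from scipy.optimize import least_squares
def ringsil(im,p,ro,ri,h,S=4):
    t=np.linspace(0,2*np.pi,60); c=np.c_[np.cos(t),np.sin(t)]
    P=lambda r,z:np.array([proj(im,(p[0]+r*x,p[1]+r*y,p[2]+z)) for x,y in c])
    hull=cv2.convexHull(np.r_[P(ro,0),P(ro,h)].astype(np.float32))[:,0]
    return hull
def hullc(h):
    m=cv2.moments(h.astype(np.float32)); return np.array([m["m10"],m["m01"]])/m["m00"]
def maskc(m):
    v,u=np.nonzero(m); h=cv2.convexHull(np.c_[u,v].astype(np.float32))[:,0]; return hullc(h)
E
cat > m2.py <<'E'
from h import *
np.set_printoptions(precision=4,suppress=True)
a=imaging.get_image("side");b=imaging.get_image("top")
bh=lambda im,t:cv2.cvtColor(im["pixels"],cv2.COLOR_RGB2HSV)
near=lambda n,q,uv:min(models.outline_of(n,q),key=lambda r:np.hypot(*(np.array(r["bbox"][:2])-uv)))["region"]
masks={"L":(near("side","ring_large",(262,336)),near("top","ring_large",(387,264)))}
o=[]
for n,im,(x,y) in(("s",a,(310,324)),("t",b,(383,217))):
    h=bh(im,0); m=(h[...,0]>14)&(h[...,0]<32)&(h[...,1]>75)
    z=np.zeros_like(m); z[y-11:y+12,x-11:x+12]=1; o.append(m&z); print(n,o[-1].sum())
masks["S"]=o
for k,g,ro in(("L",(.434,-.306),.03),("S",(.578,-.305),.022)):
    cs=[maskc(m) for m in masks[k]]
    for sel in((0,),(1,),(0,1)):
        f=lambda p:np.concatenate([hullc(ringsil((a,b)[i],(p[0],p[1],0),ro,0,.016))-cs[i] for i in sel])
        r=least_squares(f,g,diff_step=1e-3); print(k,sel,r.x,r.fun)
    f=lambda p:np.concatenate([hullc(ringsil((a,b)[i],p,ro,0,.016))-cs[i] for i in (0,1)])
    r=least_squares(f,(*g,.002),diff_step=1e-3,x_scale=(.1,.1,.1)); print(k,"3d",r.x,r.fun)
for th,c in((7.75,(.5657,.0387)),(7.4,(.5678,.0464))):
    t=np.radians(th);X=np.array([np.cos(t),np.sin(t)]);Y=np.array([-X[1],X[0]]);c=np.array(c)
    f=c-.14*Y;w=c+.07*Y
    print(th,"post",f,"axle",w)
    for n,i in(("side",a),("top",b)):
        print(n,"tip",proj(i,(*f,.071)),"foot",proj(i,(*f,.02)),"corners",[proj(i,(*(w+x*X+y*Y),.02)).round(1) for x in(-.055,.055) for y in(-.255,.115)])
P=np.zeros((400,800,3),np.uint8)
for j,(im,x,y) in enumerate(((a,268,245),(b,295,192))):
    c=im["pixels"][y:y+40,x:x+40,::-1]; P[:,j*400:j*400+400]=cv2.resize(c,None,fx=10,fy=10,interpolation=cv2.INTER_NEAREST)
cv2.imwrite("pics/post.png",P)
E
python3 m2.py
```

```text
s 194
t 100
L (0,) [ 0.4341 -0.3092] [-0. -0.]
L (1,) [ 0.4335 -0.3073] [ 0. -0.]
L (0, 1) [ 0.4339 -0.3082] [-0.1671 -0.269   0.2714 -0.1268]
L 3d [ 0.434  -0.3078 -0.0016] [-0.1413  0.0185  0.0264 -0.1566]
S (0,) [ 0.5815 -0.2977] [0. 0.]
S (1,) [ 0.581  -0.2987] [-0. -0.]
S (0, 1) [ 0.5812 -0.2983] [-0.0257  0.176  -0.1289 -0.0616]
S 3d [ 0.5811 -0.2985  0.0009] [-0.0449  0.0097  0.0094 -0.0493]
7.75 post [ 0.5846 -0.1   ] axle [0.5563 0.1081]
side tip [290.3276 260.828 ] foot [289.7762 273.3824] corners [array([280. , 287.2]), array([236.3, 222.6]), array([312. , 277.5]), array([264.3, 215.7])]
top tip [318.935  211.3009] foot [317.3501 214.0991] corners [array([334.6, 229.6]), array([214.3, 246.6]), array([329. , 194.8]), array([210.1, 211.1])]
7.4 post [ 0.5858 -0.0924] axle [0.5588 0.1158]
side tip [289.9364 259.2428] foot [289.3944 271.7751] corners [array([279.5, 285.5]), array([236.6, 221.2]), array([311.5, 275.9]), array([264.6, 214.5])]
top tip [316.368 210.895] foot [314.8794 213.7082] corners [array([332.1, 229.3]), array([211.6, 245.5]), array([326.6, 194.5]), array([207.6, 210.1])]
```

View pics/post.png

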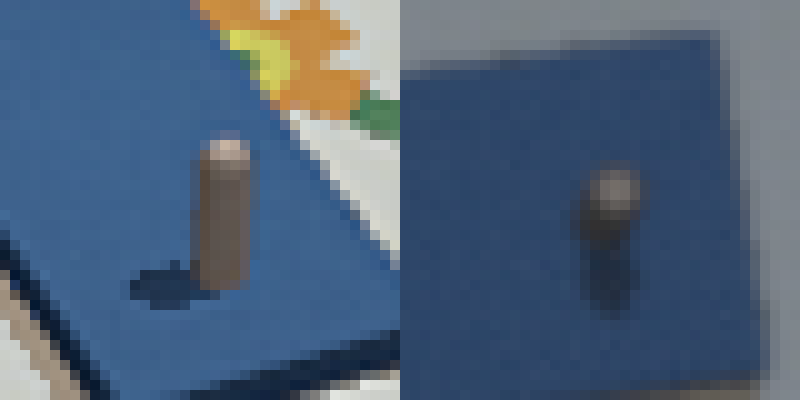

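Call:
{"api": "jog_arm", "payload": {"plan": "0 0 7 0 0 0 60; 0 0 7 0 0 0 60; 0 0 7 0 0 0 60; 0 0 7 0 0 0 60; 0 0 7 0 0 0 60; 0 0 7 0 0 0 60; 0 0 7 0 0 0 60; 0 0 7 0 0 0 60; 0 0 6.5 0 0 0 60", "grip_force": 40}}

```text
time_s: 2.85
position: [0.1859, 0.5176, 0.2313]
tool_rot: [[-0.129, 0.992, -0.0], [0.992, 0.129, -0.0], [-0.0, -0.0, -1.0]]
ft_force: [-0.9, 0.0, -0.6]
grip_width: 0.0653
gripper_force: 0.0
```

The post crop shows the tip at about side (290.3,259.3) and top (316.1,210.5). That matches the post at (0.586,-0.092). I'll move to the steel ring.

Call:
{"api": "jog_arm", "payload": {"plan": "0 0 0 -4.05 0.66 0 30; 0 0 0 -4.05 0.66 0 30; 0 0 0 -4.05 0.66 0 30; 0 0 0 -4.05 0.66 0 30; 0 0 0 -4.05 0.66 0 30; 0 0 0 -4.05 0.66 0 30; 0 0 0 -4.05 0.66 0 30; 0 0 0 -4.05 0.66 0 30; 0 0 0 -4.05 0.66 0 30; 0 0 0 -4.05 0.66 0 30"}}

```text
time_s: 3.68
position: [0.3058, 0.1234, 0.2316]
tool_rot: [[-0.135, 0.991, 0.001], [0.991, 0.135, 0.0], [-0.0, 0.001, -1.0]]
ft_force: [1.3, 0.4, 0.6]
grip_width: 0.0756
gripper_force: 0.0
```

Call:
{"api": "jog_arm", "payload": {"plan": "0 0 0 -4.05 0.66 0 30; 0 0 0 -4.05 0.66 0 30; 0 0 0 -4.05 0.66 0 30; 0 0 0 -4.05 0.66 0 30; 0 0 0 -4.05 0.66 0 30; 0 0 0 -4.05 0.66 0 30; 0 0 0 -4.05 0.66 0 30; 0 0 0 -4.05 0.66 0 30; 0 0 0 -4.05 0.66 0 30; 0 0 0 -4.05 0.66 0 30"}}

```text
time_s: 4.52
position: [0.426, -0.2694, 0.2313]
tool_rot: [[-0.134, 0.991, 0.0], [0.991, 0.134, -0.0], [-0.0, 0.0, -1.0]]
ft_force: [1.5, -0.5, -0.2]
grip_width: 0.0751
gripper_force: 0.0
```

Call:
{"api": "jog_arm", "payload": {"plan": "0 0 0 -4.1 0.75 0 30; 0 0 0 0 0 4 30; 0 0 0 0 0 4 30; 0 0 0 0 0 4 30; 0 0 0 0 0 4 30; 0 0 0 0 0 2 30; 0 0 0 0 0 0 30"}}

```text
time_s: 5.1
position: [0.4372, -0.3052, 0.0473]
tool_rot: [[-0.134, 0.991, -0.006], [0.991, 0.135, 0.006], [0.007, -0.005, -1.0]]
ft_force: [0.2, 0.2, 0.3]
grip_width: 0.0754
gripper_force: 0.0
```

Run:
```python
from h import *
np.set_printoptions(precision=4,suppress=True)
s=env.observe();print(s["time_s"],s["position"],s["grip_width"],s["ft_force"])
a=imaging.get_image("side");b=imaging.get_image("top")
P=np.zeros((560,800,3),np.uint8)
c=a["pixels"][290:360,215:315,::-1];P[:280,:400]=cv2.resize(c,None,fx=4,fy=4)
c=b["pixels"][220:290,335:435,::-1];P[:280,400:]=cv2.resize(c,None,fx=4,fy=4)
cv2.imwrite("pics/g1.png",P[:280])
```

```text
5.1 [ 0.4372 -0.3052  0.0473] 0.07538786433439654 [0.1528 0.2083 0.3348]
```

View pics/g1.png

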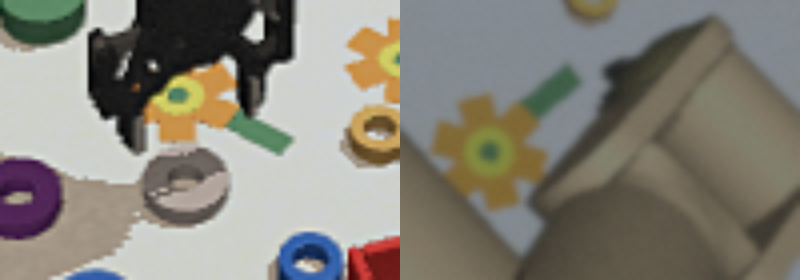

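The crop shows the open fingers straddling the steel ring (ring centre at side ~(262,337)). I'll fine-adjust, descend and grip.

Call:
{"api": "jog_arm", "payload": {"plan": "0 0 0 -0.24 -0.3 2 30; 0 0 0 0 0 2 30; 0 0 0 0 0 1 30; 0 0 0 0 0 0 30"}}

```text
time_s: 5.53
position: [0.4362, -0.3096, 0.0013]
tool_rot: [[-0.135, 0.991, -0.0], [0.991, 0.135, 0.0], [0.0, -0.0, -1.0]]
ft_force: [-0.4, 0.5, -0.7]
grip_width: 0.0752
gripper_force: 0.0
```

Call:
{"api": "jog_arm", "payload": {"plan": "0 0 0 0.15 -0.2 0.4 30; 0 0 0 0 0 0 140; 0 0 0 0 0 0 140; 0 0 0 0 0 0 140; 0 0 0 0 0 0 140; 0 0 0 0 0 0 140"}}

```text
time_s: 6.03
position: [0.4342, -0.3086, -0.0014]
tool_rot: [[-0.135, 0.991, 0.001], [0.991, 0.135, -0.001], [-0.001, 0.001, -1.0]]
ft_force: [-2.1, 0.6, 6.2]
grip_width: 0.0573
gripper_force: 43.9
```

Call:
{"api": "jog_arm", "payload": {"plan": "0 0 0 0 0 -3 140; 0 0 0 0 0 -4 140; 0 0 0 0 0 -4 140; 0 0 0 0 0 0 140; 0 0 0 0 0 0 140"}}

```text
time_s: 6.45
position: [0.4346, -0.3089, 0.1095]
tool_rot: [[-0.135, 0.991, 0.003], [0.991, 0.135, -0.004], [-0.004, 0.003, -1.0]]
ft_force: [-0.3, -0.8, -3.6]
grip_width: 0.0569
gripper_force: 45.8
```

```bash
cat > ringpos.py <<'E'
from h import *
import sys
np.set_printoptions(precision=4,suppress=True)
def main(kind,name):
    s=env.observe(); p=s["position"]; print(s["time_s"],p,s["grip_width"],s["gripper_force"],s["ft_force"])
    a=imaging.get_image("side");b=imaging.get_image("top")
    for n,i in(("side",a),("top",b)):
        for r in models.outline_of(n,kind):
            print(n,round(r["confidence"],2),np.round(r["bbox"],1),"pred",proj(i,p).round(1))
    P=np.zeros((320,800,3),np.uint8)
    for j,im in enumerate((a,b)):
        u,v=proj(im,p).round().astype(int); u=np.clip(u,50,509);v=np.clip(v,40,379)
        P[:,j*400:j*400+400]=cv2.resize(im["pixels"][v-40:v+40,u-50:u+50,::-1],None,fx=4,fy=4); print("crop origin",u-50,v-40)
    cv2.imwrite("pics/"+name,P)
if __name__=="__main__": main(*sys.argv[1:])
E
python3 ringpos.py ring_large h1.png
```

```text
6.45 [ 0.4346 -0.3089  0.1095] 0.05694058149489712 45.81261364510283 [-0.3155 -0.8238 -3.638 ]
side 0.65 [261.5 306.   23.6  21.4] pred [261.8 308.7]
side 0.58 [238.4 366.8  23.2  21.4] pred [261.8 308.7]
side 0.55 [281.5 229.9  58.4 115.7] pred [261.8 308.7]
crop origin 212 269
crop origin 345 221
```

View pics/h1.png

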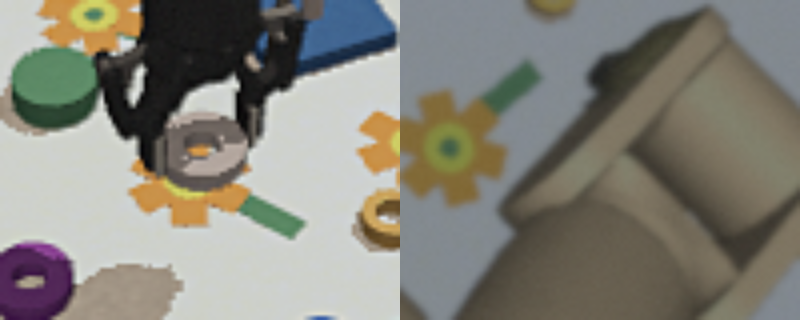

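The crop shows the steel ring held level at about side (263,306), centred on the tool. I'll carry it over the post.

Call:
{"api": "jog_arm", "payload": {"plan": "0 0 0 2.78 2.56 0 140; 0 0 0 2.78 2.56 0 140; 0 0 0 2.78 2.56 0 140; 0 0 0 2.78 2.56 0 140; 0 0 0 2.78 2.56 0 140; 0 0 0 2.78 2.56 0 140; 0 0 0 2.77 2.57 0 140; 0 0 0 0 0 1.5 140; 0 0 0 0 0 0 140; 0 0 0 0 0 0 140"}}

```text
time_s: 7.48
position: [0.5844, -0.0913, 0.0906]
tool_rot: [[-0.135, 0.991, -0.004], [0.991, 0.135, 0.001], [0.002, -0.004, -1.0]]
ft_force: [0.1, -0.5, -2.6]
grip_width: 0.0574
gripper_force: 45.7
```

```bash
cat > chk.py <<'E'
from ringpos import *
import sys
main(sys.argv[1],sys.argv[2])
p=np.array(env.observe()["position"]);a=imaging.get_image("side")
h=ringsil(a,p+[0,0,.0014],float(sys.argv[3]),0,.016); print("pred sil side bbox",(h.min(0)+h.max(0))/2,np.ptp(h,axis=0))
print("post tip side",proj(a,(.586,-.092,.071)))
E
python3 chk.py ring_large h2.png .03
```

```text
7.4833 [ 0.5844 -0.0913  0.0906] 0.057359428639556585 45.721718694549054 [ 0.0654 -0.5284 -2.6072]
side 0.96 [238.5 366.9  20.2  26. ] pred [289.6 254.2]
side 0.67 [220.8 338.   21.3  21.7] pred [289.6 254.2]
side 0.65 [289.6 251.1  20.   17.2] pred [289.6 254.2]
side 0.44 [310.  325.1  12.6  13.7] pred [289.6 254.2]
side 0.31 [207.6 182.9  19.9  52.8] pred [289.6 254.2]
side 0.19 [272.3 239.4  73.2  99.5] pred [289.6 254.2]
top 0.74 [418.2 294.   18.2  14.3] pred [316.6 210.2]
top 0.63 [258.8 222.5  95.8  48. ] pred [316.6 210.2]
top 0.55 [382.4 301.4  19.7  18.8] pred [316.6 210.2]
crop origin 240 214
crop origin 267 170
pred sil side bbox [290.1217 251.5392] [19.7783 16.3781]
post tip side [289.9438 259.1471]
```

View pics/h2.png

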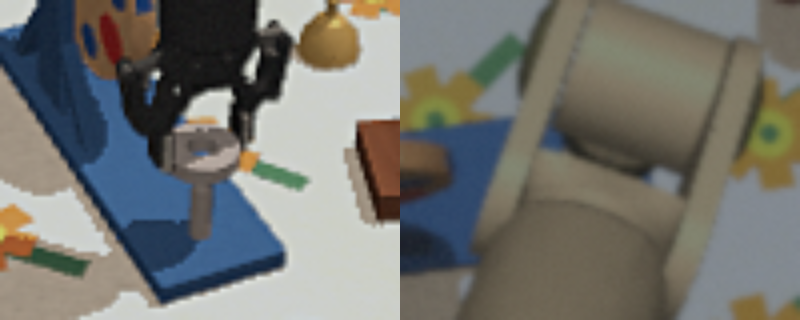

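The ring sits right over the post (side ~(290,251)) and matches the prediction within 0.5 px. I'll lower it.

Call:
{"api": "jog_arm", "payload": {"plan": "0 0 0 -0.09 0.15 0.6 140; 0 0 0 0 0 0.8 140; 0 0 0 0 0 0.8 140; 0 0 0 0 0 0.8 140; 0 0 0 0 0 0 140"}}

```text
time_s: 8.15
position: [0.586, -0.0919, 0.0601]
tool_rot: [[-0.135, 0.991, -0.004], [0.991, 0.135, 0.001], [0.002, -0.003, -1.0]]
ft_force: [-0.7, 0.1, -3.5]
grip_width: 0.057
gripper_force: 45.7
```

Call:
{"api": "jog_arm", "payload": {"plan": "0 0 0 0 0 1 140; 0 0 0 0 0 1 140; 0 0 0 0 0 1 140; 0 0 0 0 0 0.7 140; 0 0 0 0 0 0 140"}}

```text
time_s: 8.57
position: [0.5861, -0.0919, 0.0233]
tool_rot: [[-0.135, 0.991, -0.003], [0.991, 0.135, 0.001], [0.002, -0.003, -1.0]]
ft_force: [0.0, -0.1, -2.7]
grip_width: 0.0569
gripper_force: 45.7
```

Call:
{"api": "jog_arm", "payload": {"plan": "0 0 0 0 0 0.3 140; 0 0 0 0 0 0.15 140; 0 0 0 0 0 0 140; 0 0 0 0 0 0 30; 0 0 0 0 0 0 30; 0 0 0 0 0 0 30"}}

```text
time_s: 9.07
position: [0.5874, -0.0923, 0.0214]
tool_rot: [[-0.135, 0.991, 0.001], [0.991, 0.135, -0.0], [-0.001, 0.001, -1.0]]
ft_force: [-0.6, 0.1, 0.2]
grip_width: 0.0754
gripper_force: 0.0
```

Call:
{"api": "jog_arm", "payload": {"plan": "0 0 0 0 0 -2 30; 0 0 0 0 0 -3 30; 0 0 0 0 0 -4 30; 0 0 0 0 0 0 30; 0 0 0 0 0 0 30"}}

```text
time_s: 9.48
position: [0.5881, -0.0925, 0.1134]
tool_rot: [[-0.135, 0.991, 0.005], [0.991, 0.135, -0.002], [-0.003, 0.005, -1.0]]
ft_force: [-0.5, 0.4, -1.0]
grip_width: 0.0754
gripper_force: 0.0
```

Call:
{"api": "jog_arm", "payload": {"plan": "0 0 0 -3.39 -0.58 0 30; 0 0 0 -3.39 -0.58 0 30; 0 0 0 -3.39 -0.58 0 30; 0 0 0 -3.39 -0.58 0 30; 0 0 0 -3.39 -0.58 0 30; 0 0 0 -3.37 -0.57 0 45; 0 0 0 0 0 4 45; 0 0 0 0 0 2 45; 0 0 0 0 0 0 45; 0 0 0 0 0 0 45"}}

```text
time_s: 10.32
position: [0.5795, -0.2978, 0.0496]
tool_rot: [[-0.135, 0.991, -0.002], [0.991, 0.135, 0.002], [0.002, -0.002, -1.0]]
ft_force: [0.4, -0.7, 0.3]
grip_width: 0.07
gripper_force: 0.0
```

Run:
```python
from h import *
np.set_printoptions(precision=4,suppress=True)
s=env.observe();print(s["time_s"],s["position"],s["grip_width"])
a=imaging.get_image("side");b=imaging.get_image("top")
for n,im in(("side",a),("top",b)):
    h=ringsil(im,(.586,-.092,.02),.03,0,.016); print(n,"pred",((h.min(0)+h.max(0))/2).round(1),np.ptp(h,axis=0).round(1))
    for r in models.outline_of(n,"ring_large"): print(round(r["confidence"],2),np.round(r["bbox"],1))
P=np.zeros((400,800,3),np.uint8)
for j,(im,x,y) in enumerate(((a,260,245),(b,290,190))):
    P[:,j*400:j*400+400]=cv2.resize(im["pixels"][y:y+50,x:x+50,::-1],None,fx=8,fy=8)
cv2.imwrite("pics/r1.png",P)
```

```text
10.3167 [ 0.5795 -0.2978  0.0496] 0.07001502546293924
side pred [289.5 269.9] [19.2 16.4]
0.75 [219.3 340.4  22.6  20.1]
0.59 [341.4 254.   18.7  21.8]
0.57 [234.7 367.5  19.4  16.7]
0.5 [290.6 271.4  24.5  13.5]
top pred [315.  213.2] [20.  20.2]
0.73 [416.6 291.4  18.4  16.4]
0.5 [316.5 213.7  20.7  18.7]
0.43 [303.7 153.8  35.2  25.5]
0.23 [369.7 158.7  23.4  26.3]
```

View pics/r1.png

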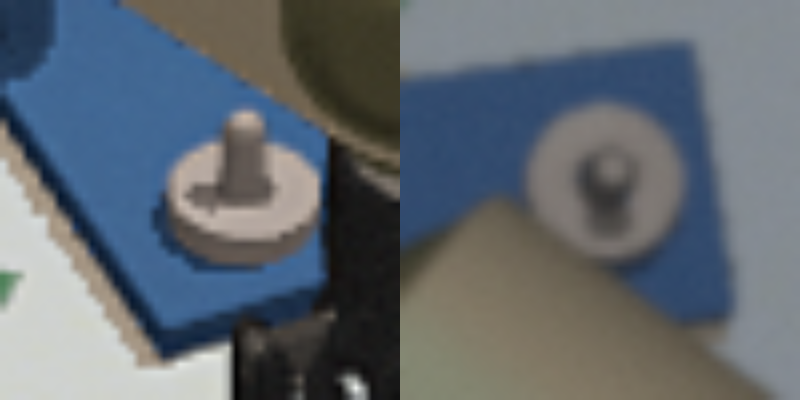

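The large ring is flat on the plate round the post (side ~(290,270)). Next I'll grasp the brass ring.

Call:
{"api": "jog_arm", "payload": {"plan": "0 0 0 -0.09 0.15 2.5 45; 0 0 0 0 0 2 45; 0 0 0 0 0 0.6 45; 0 0 0 0 0 0 45; 0 0 0 0 0 0 170; 0 0 0 0 0 0 170; 0 0 0 0 0 0 170; 0 0 0 0 0 0 170; 0 0 0 0 0 0 170; 0 0 0 0 0 0 170"}}

```text
time_s: 11.35
position: [0.5823, -0.2994, 0.002]
tool_rot: [[-0.135, 0.991, 0.002], [0.991, 0.135, -0.002], [-0.002, 0.002, -1.0]]
ft_force: [-0.4, 0.5, 4.7]
grip_width: 0.0423
gripper_force: 40.1
```

Call:
{"api": "jog_arm", "payload": {"plan": "0 0 0 0 0 -3 170; 0 0 0 0 0 -4 170; 0 0 0 0 0 -4 170; 0 0 0 3.42 0.53 0 170; 0 0 0 3.42 0.53 0 170; 0 0 0 3.42 0.53 0 170; 0 0 0 3.42 0.53 0 170; 0 0 0 3.42 0.53 0 170; 0 0 0 3.4 0.52 0 170; 0 0 0 0 0 1.5 170"}}

```text
time_s: 12.18
position: [0.5865, -0.0862, 0.0983]
tool_rot: [[-0.14, 0.99, 0.006], [0.99, 0.14, -0.0], [-0.001, 0.006, -1.0]]
ft_force: [1.6, -0.8, -0.8]
grip_width: 0.0418
gripper_force: 41.3
```

Call:
{"api": "jog_arm", "payload": {"plan": "0 0 0 0 0 0 170; 0 0 0 0 0 0 170"}}

```text
time_s: 12.35
position: [0.5854, -0.0916, 0.0953]
tool_rot: [[-0.135, 0.991, -0.0], [0.991, 0.135, -0.0], [-0.0, -0.0, -1.0]]
ft_force: [0.3, -0.5, -0.1]
grip_width: 0.0422
gripper_force: 41.3
```

```bash
sed -i 's/\.0014\]/-.002]/' chk.py; python3 chk.py ring_small h3.png .022
```

```text
12.35 [ 0.5854 -0.0916  0.0953] 0.04218468303290205 41.255627274513245 [ 0.3391 -0.4884 -0.0943]
side 0.59 [292.9 253.3  10.6  13.1] pred [290. 253.]
side 0.59 [291.6 354.3  13.   16.2] pred [290. 253.]
top 0.47 [413.8 246.3  11.5   9.2] pred [316.8 209.6]
crop origin 240 213
crop origin 267 170
pred sil side bbox [290.2759 251.6143] [14.5461 13.1012]
post tip side [289.9438 259.1471]
```

View pics/h3.png

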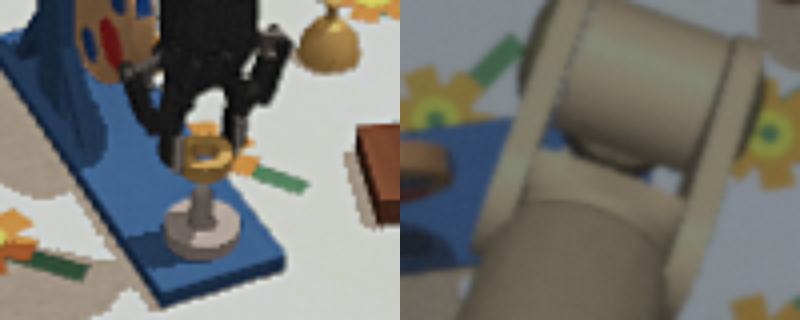

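The brass ring is held at about side (292,252.5), slightly nearer the camera than predicted. The earlier brass mask probably included some flower. I'll measure it with a height-filtered mask.

```bash
cat > bm.py <<'E'
from h import *
np.set_printoptions(precision=4,suppress=True)
a=imaging.get_image("side"); p=np.array(env.observe()["position"]);print(p)
h=cv2.cvtColor(a["pixels"],cv2.COLOR_RGB2HSV)
w=np.zeros((420,560),bool);w[240:268,278:306]=1
v,u=np.nonzero(w&(a["depth"]>0)&(h[...,1]>85)&(h[...,0]<35)&(h[...,2]>60))
k=np.array([dep(a,(x,y))[2]>.08 for x,y in zip(u,v)])
u,v=u[k],v[k]; print(len(u),u.min(),u.max(),v.min(),v.max())
for y in range(v.min(),v.max()+1): print(y,"".join("#" if ((u==x)&(v==y)).any() else "." for x in range(280,304)))
c=np.array([dep(a,(x,y)) for x,y in zip(u,v)]); print("cloud min/max",c.min(0),c.max(0))
for dy in(0,-.003,-.006):
    for dz in(-.002,-.006):
        s=ringsil(a,p+[dy*-.135,dy,dz],.022,0,.016);print(dy,dz,s.min(0),s.max(0))
E
python3 bm.py
```

```text
[ 0.5856 -0.0923  0.0953]
132 286 301 247 258
247 ........########.....#..
248 ......###########....#..
249 ......############...#..
250 ......#############.#...
251 ......#############.....
252 ......###....######.....
253 ......#############.....
254 ......#############.....
255 ......############......
256 ......###########.......
257 .......#########........
258 .........####...........
cloud min/max [ 0.5666 -0.1199  0.0942] [ 0.6204 -0.0754  0.1147]
0 -0.002 [282.9254 245.0873] [297.4678 258.1859]
0 -0.006 [282.8922 246.11  ] [297.4126 259.2079]
-0.003 -0.002 [283.3492 245.6414] [297.916  258.7704]
-0.003 -0.006 [283.3153 246.6649] [297.8601 259.7931]
-0.006 -0.002 [283.7743 246.1973] [298.3656 259.3567]
-0.006 -0.006 [283.7397 247.2215] [298.3089 260.3801]
```

Call:
{"api": "jog_arm", "payload": {"plan": "0 0 0 0.25 0.05 0.6 170; 0 0 0 0 0 0.8 170; 0 0 0 0 0 0.8 170; 0 0 0 0 0 0.8 170; 0 0 0 0 0 0 170"}}

```text
time_s: 13.07
position: [0.5846, -0.0886, 0.0625]
tool_rot: [[-0.135, 0.991, -0.004], [0.991, 0.135, 0.001], [0.002, -0.003, -1.0]]
ft_force: [-0.1, 0.3, -1.5]
grip_width: 0.0427
gripper_force: 41.3
```

Call:
{"api": "jog_arm", "payload": {"plan": "0 0 0 0 0.1 1 170; 0 0 0 0 0 0.8 170; 0 0 0 0 0 0.3 170; 0 0 0 0 0 0 170"}}

```text
time_s: 13.4
position: [0.5861, -0.0886, 0.0427]
tool_rot: [[-0.135, 0.991, -0.002], [0.991, 0.135, 0.001], [0.001, -0.002, -1.0]]
ft_force: [-0.2, 0.4, -0.5]
grip_width: 0.0423
gripper_force: 41.3
```

Call:
{"api": "jog_arm", "payload": {"plan": "0 0 0 0 0 0.3 170; 0 0 0 0 0 0.1 170; 0 0 0 0 0 0 170; 0 0 0 0 0 0 60; 0 0 0 0 0 0 60; 0 0 0 0 0 0 60; 0 0 0 0 0 0 60"}}

```text
time_s: 13.98
position: [0.5867, -0.0889, 0.0401]
tool_rot: [[-0.135, 0.991, 0.001], [0.991, 0.135, -0.0], [-0.0, 0.001, -1.0]]
ft_force: [-1.3, -0.1, -0.5]
grip_width: 0.0654
gripper_force: 0.0
```

Call:
{"api": "jog_arm", "payload": {"plan": "0 0 0 0 0 -2 60; 0 0 0 0 0 -4 60; 0 0 0 0 0 -4 60; 0 0 0 0 0 -4 60; 0 0 0 0 0 -4 60; 0 0 0 0 0 -4 60; 0 0 0 2.6 0 0 60; 0 0 0 2.6 0 0 60; 0 0 0 0 0 0 60; 0 0 0 0 0 0 60"}}

```text
time_s: 14.82
position: [0.5794, -0.0364, 0.2602]
tool_rot: [[-0.137, 0.991, 0.0], [0.991, 0.137, -0.0], [-0.0, 0.0, -1.0]]
ft_force: [0.4, 0.2, -0.8]
grip_width: 0.065
gripper_force: 0.0
```

```bash
cat > r2.py <<'E'
from h import *
np.set_printoptions(precision=4,suppress=True)
s=env.observe();print(s["time_s"],s["position"],s["q"])
a=imaging.get_image("side");b=imaging.get_image("top")
for n,im in(("side",a),("top",b)):
    h=ringsil(im,(.586,-.092,.036),.022,0,.016); print(n,"pred",((h.min(0)+h.max(0))/2).round(1),np.ptp(h,axis=0).round(1))
    for r in models.outline_of(n,"ring_small"): print(round(r["confidence"],2),np.round(r["bbox"],1))
P=np.zeros((600,800,3),np.uint8)
for j,(im,x,y,w) in enumerate(((a,265,240,50),(b,290,185,50))):
    P[:320,j*400:j*400+320]=cv2.resize(im["pixels"][y:y+w,x:x+w,::-1],(320,320))
P[320:,:280]=cv2.resize(a["pixels"][170:240,230:300,::-1],(280,280))
P[320:,400:]=cv2.resize(b["pixels"][180:250,200:300,::-1],(400,280))
cv2.imwrite("pics/r2.png",P)
# wheel dots: sample face/rim colours
E
python3 r2.py
```

```text
14.8167 [ 0.5794 -0.0364  0.2602] [-15.2688  23.911   66.1617  -0.0041  89.9013 -23.1192]
side pred [289.7 265.9] [14.2 13.1]
0.68 [338.6 253.8  24.4  23.3]
0.48 [291.6 268.1  11.2  14.3]
0.47 [290.9 352.9  14.4  17.4]
top pred [315.5 212.3] [15.  15.2]
0.6 [313.9 213.9   6.1  15.3]
0.34 [173.2 165.8  20.5  28.5]
```

View pics/r2.png

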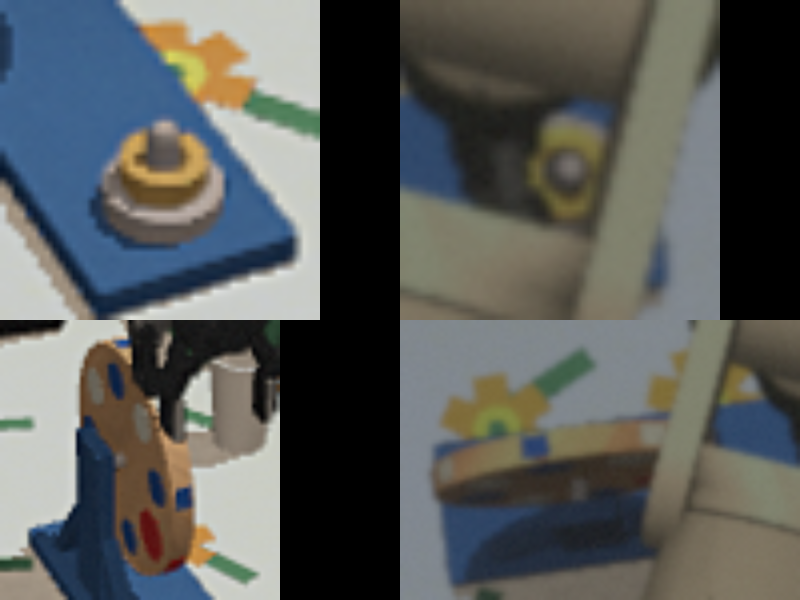

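Both rings are home: brass on steel round the post at side ~(290,266), with the post tip poking out. That was my tenth picture, so from here I work by numbers. Next I'll locate the wheel and its angle.

```bash
cat > wh.py <<'E'
from h import *
np.set_printoptions(precision=4,suppress=True)
TH=np.radians(7.55);X=np.array([np.cos(TH),np.sin(TH),0]);Y=np.array([-X[1],X[0],0]);Z=np.array([0,0,1.])
AX=np.array([.5584,.1162,.15])
def face(im,r,ph,x=-.01):  # ph deg from top toward -y
    p=np.radians(ph); return proj(im,AX+x*X+r*(-np.sin(p)*Y+np.cos(p)*Z))
def cls(rgb):
    h,s,v=cv2.cvtColor(np.uint8([[rgb]]),cv2.COLOR_RGB2HSV)[0,0]
    if v<45: return "k"
    if 95<h<130 and s>70: return "B"
    if (h<7 or h>170) and s>110: return "R"
    if s<70: return "w"
    return "."
E
python3 - <<'E'
from wh import *
a=imaging.get_image("side");b=imaging.get_image("top")
# wood cloud
for n,im in(("side",a),("top",b)):
    w=np.zeros((420,560),bool)
    u,v=proj(im,AX).astype(int); w[v-45:v+45,u-60:u+60]=1
    c=cloud(im,w); c0=(c-AX)
    l=np.c_[c0@X,c0@Y,c0[:,2]]
    k=(abs(l[:,0])<.03)&(np.hypot(l[:,1],l[:,2])<.115)&(l[:,2]>-.12); l=l[k]
    print(n,len(l),"x pct",np.percentile(l[:,0],[5,25,50,75,95]),"y",np.percentile(l[:,1],[.5,99.5]),"zmax",np.percentile(l[:,2],99.5))
    up=l[(l[:,2]>.02)&(abs(l[:,0])<.02)]
    if n=="side":
        A=np.c_[up[:,1],up[:,2],np.ones(len(up))]; print("face plane x=ay+bz+c",np.linalg.lstsq(A,up[:,0],rcond=None)[0])
im=a["pixels"]
for r in(.045,.055,.065,.075,.085,.095):
    print(r,"".join(cls(im[tuple(face(a,r,ph).round().astype(int)[::-1])]) for ph in range(0,360,5)))
print("rim side","".join(cls(im[tuple(face(a,.1,ph,0).round().astype(int)[::-1])]) for ph in range(0,360,5)))
print("rim top ","".join(cls(b["pixels"][tuple(face(b,.1,ph,0).round().astype(int)[::-1])]) for ph in range(-90,91,5)))
E
```

```text
side 1024 x pct [-0.0129 -0.011  -0.0099 -0.0084  0.0042] y [-0.1045  0.0896] zmax 0.09951133044066328
face plane x=ay+bz+c [-0.0381 -0.0015 -0.0089]
top 1025 x pct [-0.0125 -0.0103 -0.0097 -0.0016  0.0076] y [-0.096   0.0954] zmax 0.10259233540543106
0.045 .........................................wwBBBBBBBBBBw..................
0.055 ....w.w.w.....BBBw.....RRRRRR....w......wwBBBBBBBBBBBw......www....wwBB.
0.065 B....wwwww....BBBBw...RRRRRRRR..BBBBw..wwBBBBBBBBBBBBBw....www.....wBBBB
0.075 B....wwwww....BBBBB...RRRRRRR..wBBBB.w.wBBBBBBBBBBBBBB.....wwww....BBBBw
0.085 .......w......w.w......RRRRR.....wBw...wBBBBBBBBBBBBBB......ww.........w
0.095 ....................................wBBwBBBBBBBBBBBB....................
rim side kkkkkkwkkkk....BBw......RRRRBBw.....wBB..wBBBBBBBBBBB...www....w.wwwwBBw
rim top  wwwwwwww.......BBw......wwwwwwwwwwwww
```

Call:
{"api": "jog_arm", "payload": {"plan": "0 0 0 0 0 -2 60; 0 0 0 3.85 0 0 60; 0 0 0 3.85 0 0 60; 0 0 0 3.85 0 0 60; 0 0 0 3.86 0 0 60; 0 0 0 0 0 0 60; 0 0 0 0 0 0 60"}}

```text
time_s: 15.7
position: [0.5586, 0.1167, 0.2798]
tool_rot: [[-0.137, 0.991, 0.0], [0.991, 0.137, -0.0], [-0.0, -0.0, -1.0]]
ft_force: [-0.1, -1.4, -0.6]
grip_width: 0.0656
gripper_force: 0.0
```

Call:
{"api": "jog_arm", "payload": {"plan": "0 0 0 0 0 3 60; 0 0 0 0 0 3 60; 0 0 0 0 0 0.2 60; 0 0 0 0 0 0 235; 0 0 0 0 0 0 235; 0 0 0 0 0 0 235; 0 0 0 0 0 0 235; 0 0 0 0 0 0 235; 0 0 0 0 0 0 235; 0 0 0 0 0 0 235", "grip_force": 40}}

```text
time_s: 16.53
position: [0.5577, 0.1148, 0.2198]
tool_rot: [[-0.135, 0.991, -0.001], [0.991, 0.135, -0.001], [-0.001, -0.001, -1.0]]
ft_force: [-10.2, -3.2, 8.7]
grip_width: 0.0196
gripper_force: 41.8
```

Call:
{"api": "jog_arm", "payload": {"plan": "0 0 0 0 -0.15 0 235; 0 6 0 -0.73 0 0 235; 0 6 0 -0.73 0 0 235; 0 6 0 -0.73 0 0 235; 0 0 0 0 0 0 235"}}

```text
time_s: 16.95
position: [0.5608, 0.0914, 0.2157]
tool_rot: [[-0.124, 0.991, -0.041], [0.941, 0.131, 0.312], [0.314, -0.0, -0.949]]
ft_force: [0.0, 2.9, 1.8]
grip_width: 0.0195
gripper_force: 42.6
```

```bash
cat > st.py <<'E'
from wh import *
s=env.observe();p=np.array(s["position"]);R=np.array(s["tool_rot"]);z=R[:,2]
l=p-AX; til=np.degrees(np.arctan2(-(z@-Y)*1,1)) 
print("t",s["time_s"],"p",p,"local xyz",l@X,l@Y,l[2],"tiltdeg",np.degrees(np.arctan2(z@Y,-z[2])),"posang",np.degrees(np.arctan2(-l@Y,l[2])),"r",np.hypot(l@Y,l[2]))
f=np.array(s["ft_force"]);t=np.array(s["wrist_torque"]);print("f local",f@X,f@Y,f[2],"M",t@X,t@Y,t[2],"q",np.array(s["q"]),s["grip_width"])
E
python3 st.py
```

```text
t 16.95 p [0.5608 0.0914 0.2157] local xyz -0.0008567370504234252 -0.024948974833926177 0.06565895734371732 tiltdeg 18.32273513223878 posang 20.805701397883166 r 0.07023923422652024
f local 0.39461766613938704 2.8967167839668275 1.8406835754695143 M 0.8881639103525758 0.039549902900034004 0.19731008284835197 q [-10.7496  25.2012  73.6886  17.3875  87.1812 -20.0744] 0.019450391607674134
```

Call:
{"api": "jog_arm", "payload": {"plan": "0 6 0 -0.73 0 0 235; 0 6 0 -0.73 0 0 235; 0 6 0 -0.73 0 0 235; 0 6 0 -0.73 0 0 235; 0 6 0 -0.73 0 0 235; 0 6 0 -0.73 0 0 235; 0 6 0 -0.73 0 0 235; 0 0 0 0 0 0 235; 0 0 0 0 0 0 235"}}

```text
time_s: 17.7
position: [0.5658, 0.0543, 0.1845]
tool_rot: [[-0.065, 0.991, -0.119], [0.497, 0.136, 0.857], [0.866, -0.003, -0.501]]
ft_force: [1.0, 7.9, -8.1]
grip_width: 0.0195
gripper_force: 42.5
```

```bash
python3 st.py
```

```text
t 17.7 p [0.5658 0.0543 0.1845] local xyz -0.000788690127506239 -0.06232771362997872 0.03451170016859148 tiltdeg 59.94877875096531 posang 61.02610638284341 r 0.07124465829005984
f local 2.0523821967084146 7.742221575255498 -8.07758126907997 M -1.2703693560933176 -0.32451679757340135 -0.48029201616207656 q [-26.5321  38.1136  76.3916  47.3053 103.7476 -39.1915] 0.01954940085227671
```

Call:
{"api": "jog_arm", "payload": {"plan": "0 0 0 0 0 0 60; 0 0 0 0 0 0 60; 0 0 0 0 0 0 60; 0 0 0 0 0 -3 60; 0 0 0 0 0 -3 60; 0 0 0 0 0 0 60; 0 0 0 0 0 0 60; 0 0 0 0 0 0 60; 0 0 0 0 0 0 60; 0 0 0 0 0 0 60"}}

```text
time_s: 18.53
position: [0.5724, 0.003, 0.2159]
tool_rot: [[-0.067, 0.991, -0.118], [0.495, 0.136, 0.858], [0.866, -0.001, -0.5]]
ft_force: [-0.3, 0.0, 1.2]
grip_width: 0.0653
gripper_force: 0.0
```

```bash
cat > ang.py <<'E'
from wh import *
def score(a,b,th):
    pass
def run():
    a=imaging.get_image("side");b=imaging.get_image("top");im=a["pixels"]
    print(env.observe()["time_s"])
    for r in(.065,.07,.075):
        print(r,"".join(cls(im[tuple(face(a,r,ph).round().astype(int)[::-1])]) for ph in range(0,360,5)))
    print("rimS ","".join(cls(im[tuple(face(a,.1,ph,0).round().astype(int)[::-1])]) for ph in range(0,360,5)))
    print("rimT-90","".join(cls(b["pixels"][tuple(face(b,.1,ph,0).round().astype(int)[::-1])]) for ph in range(-90,91,5)))
    # pattern fit: colour likelihood at dots
    want={-135:"B",-90:"w",-45:"B",0:"R",45:"B",180:"w"}
    res=[]
    C={}
    for ph in range(0,360,2):
        C[ph]=[cls(im[tuple(face(a,r,ph).round().astype(int)[::-1])]) for r in(.065,.07,.075)]
    ok=lambda ph:not(190<ph<275)
    for th in range(0,360,2):
        sc=0
        for d,c in want.items():
            for e in range(-6,7,2):
                ph=(th+d+e)%360
                if ok(ph): sc+=sum(x==c for x in C[ph])*(2 if c=="R" else 1)-sum(x!=c and x!="k" for x in C[ph])*.5
        for d in want:   # wood between dots
            for e in(-22,22):
                ph=(th+d+e)%360
                ph-=ph%2
                if ok(ph): sc+=sum(x=="." for x in C[ph])*.5
        res.append(sc)
    res=np.array(res); o=np.argsort(-res)[:5]; print("theta best",[(int(2*i),res[i]) for i in o])
run()
E
python3 ang.py
```

```text
18.6333
0.065 .wwwwwww..wwww...k.....BBBBB..RRRRRRRR.wwBBBBBBBBBBBBww.ww.wwwwww..wwwww
0.07 wwwwww.w..wwww..www...wBBBBBB.RRRRRRRR.wwBBBBBBBBBBBBwwww.wwwwwwwwwwww.w
0.075 wwwwwwww.wwwww..kww....wBBBBw...RRRRRR.BBBBBBBBBBBBBBwww.w.w..wwwwwwwwww
rimS  wwwwwwwwwwwwwww.ww......wBBBBBw.....RRRR.BBBBBBBBBBwwww..wwwwwwwwwwwwwww
rimT-90 wwwwwwwBw......www......wBB......wwwBTraceback (most recent call last):
  File "ang.py", line 31, in <module>
    run()
    ~~~^^
  File "ang.py", line 23, in run
    if ok(ph): sc+=sum(x==c for x in C[ph])*(2 if c=="R" else 1)-sum(x!=c and x!="k" for x in C[ph])*.5
                                     ~^^^^
KeyError: 309
```

Call:
{"api": "jog_arm", "payload": {"plan": "0 0 0 0 0 0 60; 0 0 0 0 0 0 60; 0 0 0 0 0 0 60; 0 0 0 0 0 0 60; 0 0 0 0 0 0 60; 0 0 0 0 0 0 60"}}

```text
time_s: 19.13
position: [0.5727, 0.0021, 0.2162]
tool_rot: [[-0.067, 0.991, -0.117], [0.495, 0.135, 0.858], [0.866, -0.0, -0.5]]
ft_force: [0.9, -0.1, -0.1]
grip_width: 0.0655
gripper_force: 0.0
```

```bash
sed -i 's/ph=(th+d+e)%360$/ph=(th+d+e)%360; ph-=ph%2/' ang.py; python3 ang.py
```

```text
19.2333
0.065 wwww.www..wwww..wk.....BBBBB....RRRRRR.wwBBBBBBBBBBBBwww..wwwwwww..wwwww
0.07 wwwwwwww..wwww...ww...wBBBBBw.RRRRRRRR.wwBBBBBBBBBBBBwww.wwwwwwwwwwwww.w
0.075 w.wwwwww.wwwww.wkww....wBBBBw..RRRRRRR.wBBBBBBBBBBBBBwwwwww.wwwwwwwwwwww
rimS  wwwwwwwwww.wwww.ww......wBBBBBw.....RRRR.wBBBBBBBBBww.w.wwww.wwwwwwwwwww
rimT-90 wwwwwwwBw......www......wBB......wwwB
theta best [(172, np.float64(84.0)), (174, np.float64(82.5)), (168, np.float64(82.0)), (170, np.float64(81.5)), (176, np.float64(80.5))]
```

Call:
{"api": "jog_arm", "payload": {"plan": "0 0 0 0 0 0 60; 0 0 0 0 0 0 60; 0 0 0 0 0 0 60; 0 0 0 0 0 0 60; 0 0 0 0 0 0 60; 0 0 0 0 0 0 60; 0 0 0 0 0 0 60; 0 0 0 0 0 0 60"}}

```text
time_s: 19.9
position: [0.5727, 0.0021, 0.2162]
tool_rot: [[-0.067, 0.991, -0.117], [0.495, 0.135, 0.858], [0.866, 0.0, -0.5]]
ft_force: [-0.2, -0.3, -0.2]
grip_width: 0.0656
gripper_force: 0.0
```

```bash
python3 ang.py
```

```text
20.0
0.065 .wwwwwww..wwww.wwk.....BBBBB....RRRRRR.wwBBBBBBBBBBBBwww.wwwwwwwwwww.www
0.07 ww.wwwww..wwww.w.ww...wBBBBBw.RRRRRRRR.wwBBBBBBBBBBBBwww.wwwwwwww..wwwww
0.075 wwwwwwww.wwwww..kww....wBBBBw..RRRRRRR.wBBBBBBBBBBBBBww..w.ww.www..wwwww
rimS  wwwwwwwwwwwwwwwwww......BBBBBBw....RRRRR.wBBBBBBBBBww.wwwww.wwwwwwwwwwww
rimT-90 wwwwwwwBw......www......wBB......wwwB
theta best [(172, np.float64(87.5)), (170, np.float64(87.5)), (174, np.float64(86.5)), (168, np.float64(86.5)), (176, np.float64(85.5))]
```

Released, the wheel fell back from about 183° and rests at θ≈171°. Now I'll regrip and take it to the other side.

Call:
{"api": "jog_arm", "payload": {"plan": "0 0 0 0 0 3 60; 0 0 0 0 0 3 60; 0 0 0 0 0 0 60; 0 0 0 0 0 0 235; 0 0 0 0 0 0 235; 0 0 0 0 0 0 235; 0 0 0 0 0 0 235; 0 0 0 0 0 0 235; 0 0 0 0 0 0 235; 0 0 0 0 0 0 235"}}

```text
time_s: 20.83
position: [0.5661, 0.0527, 0.1866]
tool_rot: [[-0.068, 0.991, -0.115], [0.496, 0.134, 0.858], [0.866, 0.001, -0.501]]
ft_force: [1.1, -6.5, 3.6]
grip_width: 0.0195
gripper_force: 40.5
```

Call:
{"api": "jog_arm", "payload": {"plan": "0 -6 0 0.73 0 0 235; 0 -6 0 0.73 0 0 235; 0 -6 0 0.73 0 0 235; 0 -6 0 0.73 0 0 235; 0 -6 0 0.73 0 0 235; 0 -6 0 0.73 0 0 235; 0 -6 0 0.73 0 0 235; 0 -6 0 0.73 0 0 235; 0 0 0 0 0 0 235"}}

```text
time_s: 21.58
position: [0.5596, 0.1002, 0.2211]
tool_rot: [[-0.136, 0.99, -0.027], [0.97, 0.138, 0.201], [0.203, 0.001, -0.979]]
ft_force: [5.5, -0.4, -11.2]
grip_width: 0.0195
gripper_force: 43.4
```

```bash
python3 st.py
```

```text
t 21.5833 p [0.5596 0.1002 0.2211] local xyz -0.0009538932015464969 -0.016046484359985055 0.07108142639167259 tiltdeg 11.685170727797345 posang 12.721164885506559 r 0.07287015052948644
f local 5.421282680989325 -1.1664140959118678 -11.160116571972532 M -0.7355316606111769 -0.8856455451124439 -0.3805093887422261 q [ -7.0358  24.3224  72.8996  11.3293  85.8575 -16.1139] 0.01946771159491207
```

Call:
{"api": "jog_arm", "payload": {"plan": "0 -6 0 0.73 0 0.15 235; 0 -6 0 0.73 0 0 235; 0 -6 0 0.73 0 0.05 235; 0 -6 0 0.73 0 0 235; 0 -6 0 0.73 0 0.05 235; 0 -6 0 0.73 0 0 235; 0 -6 0 0.73 0 0 235; 0 0 0 0 0 0 235; 0 0 0 0 0 0 235"}}

```text
time_s: 22.33
position: [0.5531, 0.1481, 0.2138]
tool_rot: [[-0.119, 0.991, 0.068], [0.858, 0.137, -0.494], [-0.499, -0.0, -0.867]]
ft_force: [0.3, 3.6, 1.9]
grip_width: 0.0196
gripper_force: 45.8
```

```bash
python3 st.py; python3 ang.py
```

```text
t 22.3333 p [0.5531 0.1481 0.2138] local xyz -0.0010731931899051082 0.03233777697578594 0.06384327728747144 tiltdeg -29.939815116745443 posang -26.863040300486105 r 0.07156602458248354
f local 0.7268350286462757 3.5043603995646806 1.881399720922266 M 1.0276527020490624 -0.24445585368668243 0.13003628650320556 q [ 15.9663  29.276   70.5962 -29.7146  85.4513  11.912 ] 0.019604410804166455
22.4333
0.065 ww...BBBBBB...RRRRRRRR.wBBBBww...wwwww.wwBBBBBBBBBBBBww....BBBBBB...wwww
0.07 ww...BBBBBw..RRRRRRRR.wwBBBBB...wwwwww.wwBBBBBBBBBBBBwww..wwBBBww....www
0.075 w....BBBBBw...RRRRRR....BBBBw...wwwwww.wBBBBBBBBBBBBBww....wBBBwwwwwwwww
rimS  .......BB.......RR.......BBBBB.......www.wBBBBBBBBBww...wwwkkwww.www.www
rimT-90 kkkkkkkkkkk.....ww.......BB.........w
theta best [(82, np.float64(139.0)), (80, np.float64(138.5)), (84, np.float64(138.5)), (78, np.float64(135.0)), (86, np.float64(133.0))]
```

Call:
{"api": "jog_arm", "payload": {"plan": "0 0 0 0 0 0 60; 0 0 0 0 0 0 60; 0 0 0 0 0 0 60; 0 0 0 0 0 -3 60; 0 0 0 0 0 -3 60; 0 0 0 0 0 0 60; 0 0 0 0 0 0 60; 0 0 0 0 0 0 60; 0 0 0 0 0 0 60; 0 0 0 0 0 0 60"}}

```text
time_s: 23.27
position: [0.5488, 0.1759, 0.2652]
tool_rot: [[-0.117, 0.991, 0.065], [0.858, 0.134, -0.496], [-0.5, -0.002, -0.866]]
ft_force: [0.6, -0.5, 0.4]
grip_width: 0.065
gripper_force: 0.0
```

```bash
python3 ang.py
```

```text
23.3667
0.065 w...wwwww.....BBBB....RRRRRR....BBBB...wwBBBBBBBBBBBBBw....www.....BBBBB
0.07 w...wwwwww...BBBBBB...RRRRRRR.wwBBBB...wwBBBBBBBBBBBBB....wwwww....BBBBw
0.075 w....wwww....wBBBBw..RRRRRRR...wBBBB...wBBBBBBBBBBBBBB.....www.....BBBBw
rimS  ......ww.......BB......RRR..BB......BBw..wBBBBBBBBBB...www.....w.wwwwBw.
rimT-90 wwwwwwww......wBB.......ww.......wBBB
theta best [(122, np.float64(165.0)), (120, np.float64(163.5)), (124, np.float64(162.0)), (118, np.float64(158.0)), (126, np.float64(153.0))]
```

Call:
{"api": "jog_arm", "payload": {"plan": "0 0 0 0 0 0 60; 0 0 0 0 0 0 60; 0 0 0 0 0 0 60; 0 0 0 0 0 0 60; 0 0 0 0 0 0 60; 0 0 0 0 0 0 60; 0 0 0 0 0 0 60; 0 0 0 0 0 0 60; 0 0 0 0 0 0 60; 0 0 0 0 0 0 60"}}

```text
time_s: 24.2
position: [0.549, 0.1765, 0.2662]
tool_rot: [[-0.117, 0.991, 0.067], [0.858, 0.135, -0.495], [-0.5, 0.0, -0.866]]
ft_force: [-0.5, -0.7, 0.6]
grip_width: 0.0651
gripper_force: 0.0
```

```bash
python3 ang.py
```

```text
24.3
0.065 B....wwwww....BBBBw...RRRRRRRR..BBBBw..wwBBBBBBBBBBBBBw....www.....wBBBB
0.07 B....wwwww...wBBBBB..RRRRRRRR.wwBBBBww.wwBBBBBBBBBBBBBB...wwwww....BBBBB
0.075 B....wwwww....BBBBB...RRRRRRR..wBBBB.w.wBBBBBBBBBBBBBB.....wwww....BBBBw
rimS  ......ww.......BBw......RRRRBBw.....wBB..wBBBBBBBBBBB...www....w.wwwwBBw
rimT-90 wwwwwwww.......BBw......www......wBwB
theta best [(122, np.float64(163.0)), (124, np.float64(162.0)), (126, np.float64(156.5)), (120, np.float64(155.0)), (128, np.float64(152.5))]
```

The wheel stops at about 124° from one side and 171.5° from the other, so heavy-down is at θ≈147.5°. I'll regrip and turn it there.

Call:
{"api": "jog_arm", "payload": {"plan": "0 0 0 0 0 3 60; 0 0 0 0 0 2.9 60; 0 0 0 0 0 0 60; 0 0 0 0 0 0 235; 0 0 0 0 0 0 235; 0 0 0 0 0 0 235; 0 0 0 0 0 0 235; 0 0 0 0 0 0 235; 0 0 0 0 0 0 235; 0 0 0 0 0 0 235"}}

```text
time_s: 25.13
position: [0.5531, 0.148, 0.2165]
tool_rot: [[-0.116, 0.991, 0.07], [0.858, 0.135, -0.495], [-0.5, 0.002, -0.866]]
ft_force: [-1.8, 3.0, 6.0]
grip_width: 0.0193
gripper_force: 40.7
```

Call:
{"api": "jog_arm", "payload": {"plan": "0 6 0 -0.73 0 0 235; 0 6 0 -0.73 0 0 235; 0 6 0 -0.73 0 0 235; 0 6 0 -0.73 0 0 235; 0 0 0 0 0 0 235; 0 0 0 0 0 0 235; 0 0 0 0 0 0 235"}}

```text
time_s: 25.72
position: [0.5568, 0.12, 0.2243]
tool_rot: [[-0.134, 0.991, 0.014], [0.985, 0.135, -0.107], [-0.108, -0.001, -0.994]]
ft_force: [6.4, -5.2, -13.8]
grip_width: 0.0192
gripper_force: 42.5
```

```bash
python3 st.py; python3 ang.py; sed 's/^P=.*//;/^for j/,$d' r2.py > r3.py; python3 r3.py
```

```text
t 25.7167 p [0.5568 0.12   0.2243] local xyz -0.0010656638531444122 0.00395434776879057 0.07434240784437132 tiltdeg -6.204036528534996 posang -3.0447510637478823 r 0.0744475014380965
f local 5.641091026704661 -5.952103313593977 -13.82672308018232 M -0.9620586061762213 -0.8617361576406573 0.03969536617512966 q [ 3.0948 24.4408 71.4968 -6.2264 83.6522 -3.9758] 0.019206501670773188
25.8167
0.065 wBBBB....wwwwww...BBBBB...RRRRRRR...BwBBBBBBBBBBBBBBBwBBBBB...wwwwwww..w
0.07 wBBBBw...wwwwww...wBBBBw...RRRRRR...BBBBBBBBBBBBBBBBBwwBBBBw...wwwwwwwww
0.075 wBBBBw...wwwww.....BBBBB..RRRRRRRR..wBBBBBBBBBBBBBBBBwBBBBB.....wwkkkkww
rimS  ..BB.......ww.......BB.......R...RRR...wBBBBBBBBBBBwwBBB.......kkkkkk...
rimT-90 wwwww......wwwwwwwwwwB.......www..wwB
theta best [(144, np.float64(149.0)), (146, np.float64(148.0)), (148, np.float64(144.0)), (150, np.float64(140.5)), (142, np.float64(140.0))]
25.8167 [0.5568 0.1201 0.2243] [ 3.1392 24.4489 71.4888 -6.2893 83.6538 -3.9632]
side pred [289.7 265.9] [14.2 13.1]
0.68 [293.3 354.1  14.   16.1]
0.39 [293.1 269.2  12.5  11.4]
top pred [315.5 212.3] [15.  15.2]
0.67 [314.4 213.4  11.8  16.1]
0.45 [411.  246.1  14.3  12.8]
```

Call:
{"api": "jog_arm", "payload": {"plan": "0 0 0 0 0 0.2 235; 0 0 0 0 0 0 235; 0 0 0 0 0 0 235; 0 0 0 0 0 0 235; 0 0 0 0 0 0 235"}}

```text
time_s: 26.43
position: [0.5569, 0.1202, 0.2243]
tool_rot: [[-0.135, 0.991, 0.016], [0.985, 0.136, -0.108], [-0.109, 0.001, -0.994]]
ft_force: [1.9, -5.5, -0.5]
grip_width: 0.0192
gripper_force: 44.3
```

```bash
python3 st.py; python3 ang.py | tail -6; python3 -c "
from rig import job; print(job.close_job())"
```

```text
t 26.4333 p [0.5569 0.1202 0.2243] local xyz -0.0009902774644626566 0.004210356245093091 0.074272519544445 tiltdeg -6.241163446807966 posang -3.2445073394091444 r 0.07439176203848487
f local 1.198027905051049 -5.714573771486115 -0.5437991333156754 M -1.1181050699243786 -0.10831436248846094 -0.08543831858589235 q [ 3.1334 24.3951 71.5874 -6.2554 83.4711 -3.9759] 0.019216913525249034
0.065 wBBBB....wwwwww...BBBBB...RRRRRRR...BwBBBBBBBBBBBBBBBwBBBBB...wwwwww...w
0.07 wBBBBw...wwwwww...wBBBBw...RRRRRR...BBBBBBBBBBBBBBBBBwwBBBBw...wwwwwwwww
0.075 wBBBBw...wwwww.....BBBBB..RRRRRRRR..BBBBBBBBBBBBBBBBBwBBBBB.....wwkkkkww
rimS  ..BB.......ww......wBB.......R...RRR...BBBBBBBBBBBBwwBBB.......kkkkkk...
rimT-90 wwwww.....wwwwwwwwwwwB.......www..wwB
theta best [(144, np.float64(149.0)), (146, np.float64(148.0)), (148, np.float64(144.0)), (142, np.float64(141.5)), (150, np.float64(140.5))]
the job is handed in; nothing more can be done
None
```

I handed the job in at about 26 s. Both rings are home on the post, and the gripper holds the wheel still at about 147°. That is midway between its two rest angles (about 124° and 171.5°), so by my measurements the heavy side points straight down; the judge's verdict was not shown.

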